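# Set the slicing board's fence to its marked stop

## Robot

A 6-joint arm with a two-finger parallel gripper is mounted at the origin on the work surface. World frame = base frame: x ahead of the robot, y to its left, z up, the work surface at z = 0. Lengths are in m, angles in rad, forces in N, time in s.
With the tool pointing down it reaches from about 0.25 to 0.725 m from the base axis. Payload 4 kg.
Tool frame: the origin (TCP) lies on the centre line of the jaws, within the pads' length; the fingertips stand 17 mm ahead of it and the grasp point (between the pads) lies 2 mm behind it; z points along the fingers, y is the line along which they close (so a half turn about z gives the same grasp; the last joint's range is limited). The gripper opens to 85 mm and grips with 20 to 120 N. Pads are 22 mm wide; open, the fingers measure 114 mm over their backs; the gripper's body (76 mm by 85 mm) begins 54 mm behind the grasp point. The pads swing forward as they close: fully open they stand 13 mm farther back than shut.
Start: joints at [0, 0.241, 0.005, 1.335, 0, 1.571], TCP at [0.5, -0, 0.248] pointing down, gripper open.
Joint ranges: [-2.72, 2.72], [-1.05, 1.87], [-1.09, 1.28], [-1.99, 2.15], [-1.42, 1.44], [-3.14, 3.14]. Speed limits (rad/s): [2.79, 2.79, 3.14, 3.14, 3.14, 3.14].

## Interface

Orientations are given as a unit quaternion [x, y, z, w].
In Python, from workcell import get_obs, imaging, order gives the robot as it stands.
- The arm moves only by the tool apply_moves, never from a script. Its argument "targets" is a list that holds one entry, the list of rows, each a list of 5 numbers: the shift along the world's x, y, z in units of 40 mm (1.0 is 40 mm), then the turn about the world's z in degrees, then the gripper command: -1 is shut, 1 is fully open, values between are in proportion. In form: [[[dx, dy, dz, turn, fingers], ...]]. A call has 1 to 8 rows; each row shifts and turns the commanded pose from where the row before left it; what a row does not reach is not made up. A row lasts 1/12 s, in which the tool goes at most 41.7 mm and 7.16 degrees, less where a joint would pass 70% of its speed; a pose out of reach is approached as far as the arm can. A call is refused whole if a number of a shift passes 1 or a number of a turn 7.16, either way. A call with a gripper value outside its range is refused whole. The fingers move at their own pace and stop on an object; the grip force is fixed at half the most. Time passes only in rows, so rows that do not move let the fingers close. It gives the time, the measured TCP pose, the force, the opening and the grip force at its end, in the units of the state.
- get_obs(): the state, without advancing time (a new reading comes with each control period).
- imaging.camera(name): name is "scene" or "side" or "wrist"; returns (picture, depth): 384x512x3 uint8, blue, green, red; 384x512 float32, m along the optical axis (not along the pixel's ray), 0 where there is no reading.
- imaging.get_calibration(name): a dict with "camera_matrix" (3x3 intrinsics, pixels), "k1" (the pictures are not rectified: a ray, as slopes to the right and down, at radius r is drawn at 1 + k1 r^2 times it, then the intrinsics apply), "eye" and "rotation" of the camera in the world; the wrist camera has in their place "hand_eye" (4x4, takes a point from camera to tool coordinates, whose origin is the TCP and whose axes are the flange's). Camera axes: x right, y down, z forward; pixel columns grow to the right and rows downward; lengths in m; the calibration is good to about 2 mm. A picture is of the moment at which its call begins: read the wrist's pose just before it. get_calibration takes no time and is no camera call.
- order.job_done(): hands the job in; it is judged then, once.
The state is a dict: "clock": time; "joint_pos": joint angles; "joint_vel": joint speeds; "tau": joint torques, N m; "eef_pos": TCP position; "tool_rot": TCP orientation; "ft_force": force on the tool from outside, world axes, zero at the start; "ft_torque": the same for the moment, N m; "grip_width": finger opening in m; "grasp_force": force on a finger pad.
Only numpy, scipy, OpenCV 4.12 (cv2) and the standard library are available. Lean on these libraries where they do the work, as an engineer would, in place of code of your own. Each camera call takes 0.05 s, during which the arm holds its last target. There are 200 camera calls.

## Task

On the slicing board, set the sliding fence to the marked stop, the clip with the tall upright tab: press down the pad in the slider's middle to free its brake, and, keeping it pressed, push the slider along the rail until it rests against that stop; then let the pad come up so that the brake holds. Never force the slider along while its brake is on. Nothing is to be picked up, and the other things stay where they are.

Things in the scene. Friction and masses are not known exactly. Their poses are not given: they have to be found in the camera images.
- slicing_board: Fixed wooden slicing board (250 x 460 x 22 mm) with an aluminium rail, 52 mm wide, along its far side. Origin: on the table surface under the middle of the rail. Its y axis runs along the rail (the way the slider travels), x across it, the cutting area lying on the -x side; z up. The rail's top is 46 mm above the table.
- pad_top (a point): Centre of the top of the press pad: the black ribbed rubber pad in the middle of the slider, 60 mm along the rail and 44 mm across. At rest its top is 72 mm above the table and the slider's brake is locked on the rail.
- pad (a joint): How far the press pad is pushed straight down (m): 0 at rest, 0.008 at the bottom. It is sprung: it yields at about 10 N and needs about 16 N to go fully down. Unpressed, the brake holds the slider against 12 to 18 N. From about 1 mm down the slider is free to slide (about 1 N of drag); let go, the pad springs up and the brake locks again.
- slider (a joint): Position of the slider along the rail (m), measured from the rail's middle, growing along the board's +y.
- slider_mid (a point): Point on the grey slider: its middle, 72 mm above the table (where pad_top is at rest). Slider: 90 mm along the rail, 64 mm wide, frame 60 mm above the table. At each end stands a cross wall 10 mm thick, its top 86 mm above the table, 70 mm clear between the walls, the pad between them. A thin steel fence blade reaches from the middle 103 mm out over the board (-x side), up to 65 mm high.
- tab_stop: Fixed grey stop clip on the rail, marked by a tall upright round-topped tab; on either side of the slider. 20 mm along the rail, 68 mm across, 70 mm above the table; tab 8 mm thick, 44 mm across, its top 117 mm above the table. Origin: mid-clip on the rail's axis, 46 mm above the table; axes as the board's. The slider meets it when slider_mid is 55 mm from this origin along the rail.
- plain_stop: The same stop clip without a tab (70 mm above the table), on the rail on the other side of the slider. Origin and axes as for tab_stop.
- spoon: Loose spoon with a wooden handle, 200 mm long, lying on the board and at most about 25 mm high; origin at the middle of its length, on its underside.
- shaker_mid (a point): Loose salt shaker of steel, 72 mm high, 40 mm wide, on the board; this point is on its axis, half-way up.
- ramekin_mid (a point): Loose white ceramic cup, 40 mm high, 68 mm wide, on the board; this point is on its axis, half-way up.
- jar_mid (a point): Loose glass spice jar, 75 mm high, 54 mm wide, just beyond the rail; this point is on its axis, half-way up.
- mug_mid (a point): Loose white mug, 95 mm high; this point is on its axis, half-way up.
- oil_mid (a point): Loose amber oil bottle, 210 mm high, 64 mm wide; this point is on its axis, half-way up.
- bowl_mid (a point): Loose steel bowl, 60 mm high, 140 mm wide; this point is on its axis, half-way up.
- tin_mid (a point): Loose tin can, 110 mm high; this point is on its axis, half-way up.

How it is judged:
On the way, in this order (a step that is already met when the one before it is completed fails the run):
1. the pad is pressed down (1.5 mm or more) before the slider has moved 10 mm (value of joint pad above 0.0015 m and distance of slider_mid from where it was at the start of the episode below 0.01 m), for 0.1 s.
2. the slider is against the stop with the tall tab (gap under 3.5 mm) (y of slider_mid in the frame of tab_stop between -0.0585 and 0.0585 m), for 0.2 s.
At the end, for the whole second after the job is handed in: The slider rests against the stop with the tall tab (gap under 3.5 mm), still, its pad up again (less than 0.8 mm down), and the other things are within 20 mm of where they stood (all of step 2 and value of joint pad below 0.0008 m and velocity of joint slider between -0.003 and 0.003 m/s); the robot touches nothing.
It fails at once if the slider is forced along (faster than 12 mm/s) with its brake on (pad less than 0.4 mm down) (value of joint pad below 0.0004 m and (velocity of joint slider above 0.012 m/s or velocity of joint slider below -0.012 m/s)).
It fails at once if one of the other things is lifted, carried or knocked more than 20 mm from its place (distance of any of spoon, shaker_mid, ramekin_mid, jar_mid, mug_mid, oil_mid, bowl_mid, tin_mid from where it was at the start of the episode above 0.02 m).
It also fails if it takes over 32 s, if anything falls off the work surface, if the arm or the gripper's body presses on something with over 40 N, if the wrist force passes 120 N, or if a joint passes its speed limit or range.

## Working session

There is one attempt and no reset: what is moved stays moved. The work goes in short steps, Python scripts to look and compute and a tool call to move; the robot and the scene stay as the last step left them, time stands still between calls to the robot, and variables do not carry over. Pictures are saved under pics/ and viewed, at most 10 in all, crops included, and the job is handed in when it is done.

Besides the shell and the picture viewer there is one more tool, called after ">>>" as name([rows], argument=value, ...), one row to a line, values as JSON. apply_moves: Moves the arm, as the interface text tells. Its arguments: {"type":"object","properties":{"targets":{"type":"array","items":{"type":"array","items":{"type":"array","items":{"type":"number"}}}}},"required":["targets"]}

```bash
mkdir -p pics; cat > h.py <<'E'
import numpy as np, cv2
from workcell import get_obs, imaging, order
def rays(cal,uv):
    K=np.array(cal["camera_matrix"],float);k1=float(cal["k1"])
    uv=np.atleast_2d(np.array(uv,float)).reshape(-1,1,2)
    p=cv2.undistortPoints(uv,K,np.array([k1,0,0,0.])).reshape(-1,2)
    return np.c_[p,np.ones(len(p))]
def pts(cal,uv,d=None,z=None):
    r=rays(cal,uv);R=np.array(cal["rotation"]);e=np.array(cal["eye"])
    w=r@R.T
    s=np.array(d).reshape(-1,1) if z is None else ((z-e[2])/w[:,2])[:,None]
    return e+s*w
E
python3 - <<'E'
from h import *
for n in("scene","side"):
    im,d=imaging.camera(n);cv2.imwrite(f"pics/{n}0.png",im);np.savez(f"{n}0.npz",im=im,d=d)
    c=imaging.get_calibration(n);print(n,c)
print(get_obs())
E
```

```text
scene {'camera_matrix': array([[420.14453098,   0.        , 255.75117893],
       [  0.        , 420.14453098, 191.0211807 ],
       [  0.        ,   0.        ,   1.        ]]), 'k1': -0.030428458292400304, 'eye': array([ 1.22509078, -0.56835801,  0.76827523]), 'rotation': array([ 0.8046074 ,  0.38688636, -0.20083606, -0.40322543])}
side {'camera_matrix': array([[362.36063111,   0.        , 256.01475151],
       [  0.        , 362.36063111, 200.23720765],
       [  0.        ,   0.        ,   1.        ]]), 'k1': -0.044137893614153066, 'eye': array([ 0.42694495, -0.76339883,  0.9105969 ]), 'rotation': array([ 0.92823361, -0.06132189,  0.03295998, -0.36542527])}
{'clock': 0.1, 'joint_pos': array([-3.28790335e-05,  2.41328865e-01,  3.89582323e-03,  1.33519574e+00,
       -1.37712318e-05,  1.57078620e+00]), 'joint_vel': array([-0.00078651, -0.00116184,  0.00137866, -0.00016589,  0.00097504,
        0.0006681 ]), 'tau': array([-3.57412864e-04, -3.73140085e+01,  2.53010201e+01,  1.07858295e-02,
        2.43542411e-05, -2.54672034e-05]), 'eef_pos': array([ 4.99485271e-01, -2.03680509e-05,  2.47520398e-01]), 'tool_rot': array([ 7.07114523e-01,  7.07098446e-01, -6.52724174e-04, -6.43014311e-04]), 'ft_force': array([-0.14113453,  0.22062555,  0.40010609]), 'ft_torque': array([0.0080979 , 0.04786956, 0.03692598]), 'grasp_force': 0.0, 'grip_width': 0.08513013908829331}
```

View pics/scene0.png

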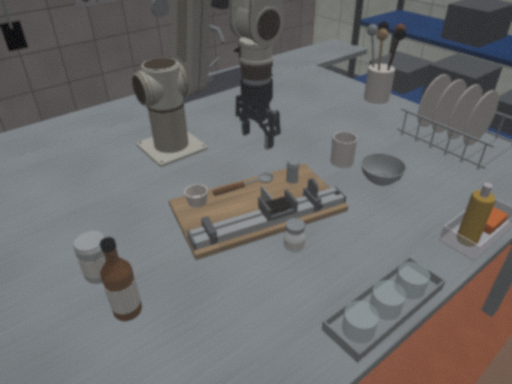

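View pics/side0.png

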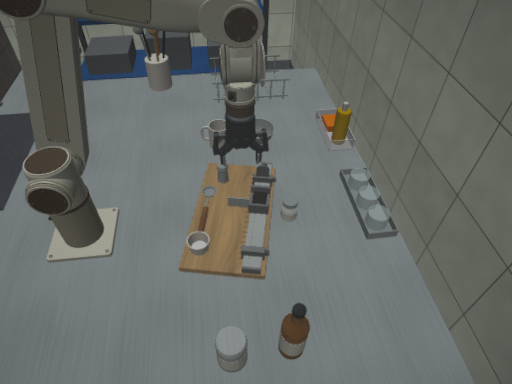

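The board is at scene (258,205) and side (235,220), with the slider at scene (280,203) and side (260,200). I'll zoom in to tell the two stops apart.

```bash
python3 - <<'E'
import re
s=open('h.py').read()
s=s.replace('R=np.array(cal["rotation"])','R=Rotation.from_quat(cal["rotation"]).as_matrix()').replace('import numpy','from scipy.spatial.transform import Rotation\nimport numpy',1)
open('h.py','w').write(s)
import numpy as np,cv2
a=np.load("scene0.npz")["im"][155:255,165:365];b=np.load("side0.npz")["im"][150:280,170:310]
a=cv2.resize(a,None,fx=4,fy=4,interpolation=2);b=cv2.resize(b,None,fx=4,fy=4,interpolation=2)
cv2.imwrite("pics/a.png",a);cv2.imwrite("pics/b.png",b)
E
```

```text
(no output)
```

View pics/a.png

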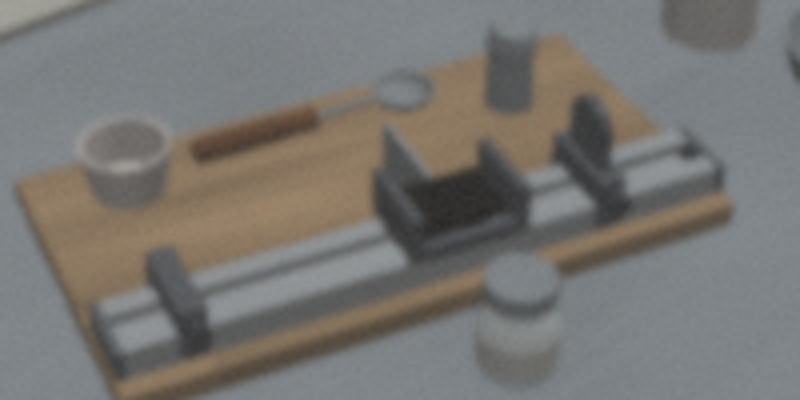

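View pics/b.png

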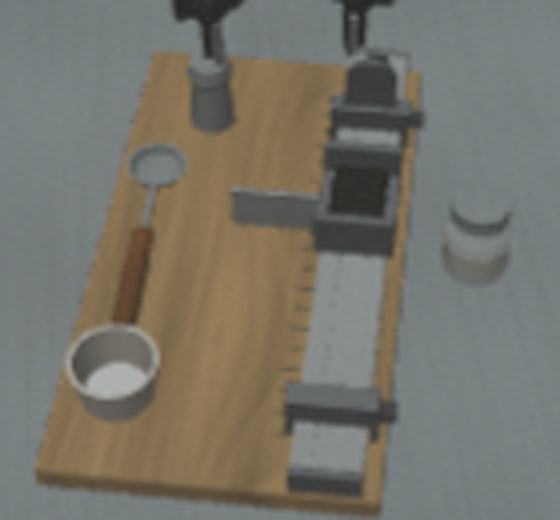

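Crop a (scene): the tabbed stop is at (592,150) at the +y end, the slider's black pad is at (465,200), and the plain stop is at (180,300). Crop b (side) agrees: tab at (371,82), pad at (361,190). The shaker, spoon and ramekin are on the -x side, and the jar is beyond the rail.

```bash
python3 - <<'E'
from h import *
np.set_printoptions(precision=4,suppress=True)
D={}
for n,o in(("scene",(165,155)),("side",(170,150))):
    c=imaging.get_calibration(n);f=np.load(f"{n}0.npz");im,d=f["im"],f["d"]
    vv,uu=np.mgrid[0:384,0:512]
    P=pts(c,np.c_[uu.ravel(),vv.ravel()],d.ravel()).reshape(384,512,3)
    # pad mask: dark near pad
    cu,cv=((280,203.5) if n=="scene" else (260,197.5))
    g=im.max(2)
    m=(g<55)&(abs(uu-cu)<20)&(abs(vv-cv)<14)
    k,l,s,ce=cv2.connectedComponentsWithStats(m.astype(np.uint8));i=1+np.argmax(s[1:,4])
    print(n,"pad",ce[i],s[i],"ray z.072",pts(c,[ce[i]],z=.072)[0],"depth med",np.median(P[l==i],0))
    def q(name,xy,z):
        xy=np.array(xy,float);p=(xy+.5)/4-.5+np.array(o);print(" ",name,pts(c,p.reshape(-1,2),z=z).tolist() if 0 else pts(c,p.reshape(-1,2),z=z).round(4).tolist())
    if n=="scene":
        q("board edge",[(120,385),(730,205)],.022)
        q("clip tab corners front top L/R",[(605,187),(628,183)],.07)
        q("tab top",[(592,97)],.117)
        q("jar lid",[(523,272)],.075)
    else:
        q("board corners",[(38,478),(380,508),(420,72),(155,53)],.022)
        q("tab top",[(371,62)],.117)
        q("tabclip near top edge",[(332,108),(410,113)],.07)
        q("plainclip near top edge",[(290,400),(392,405)],.07)
        q("wall tops near/far",[(315,205),(393,212),(327,143),(402,148)],.086)
        q("shaker top",[(211,68)],.072)
    # tab points via depth
    h=(P[...,2]>.085)&(P[...,2]<.125)&(P[...,1]>.0)&(abs(P[...,0]-.55)<.15)&(d>0)&(P[...,1]<.4)
    if n=="scene":print("high pts",h.sum(),np.median(P[h],0) if h.any() else "")
    for u,v in [(313,185),(309,181)] if n=="scene" else [(262,168),(262,172)]: print(u,v,P[v,u])
E
```

```text
scene pad [278.9641 205.1435] [268 199  23  15 223] ray z.072 [0.5695 0.0186 0.072 ] depth med [0.5704 0.02   0.0708]
  board edge [[0.5289, -0.2248, 0.022], [0.6474, 0.209, 0.022]]
  clip tab corners front top L/R [[0.6182, 0.1083, 0.07], [0.6248, 0.1235, 0.07]]
  tab top [[0.5828, 0.1264, 0.117]]
  jar lid [[0.652, 0.0018, 0.075]]
high pts 279 [0.4959 0.1562 0.0911]
313 185 [0.5932 0.1186 0.1059]
309 181 [0.5731 0.123  0.1062]
side pad [259.3741 196.9592] [253 191  14  13 147] ray z.072 [0.5612 0.0234 0.072 ] depth med [0.5613 0.0234 0.0714]
  board corners [[0.3015, -0.1823, 0.022], [0.5394, -0.2372, 0.022], [0.6462, 0.2104, 0.022], [0.4067, 0.266, 0.022]]
  tab top [[0.5847, 0.1233, 0.117]]
  tabclip near top edge [[0.5526, 0.1219, 0.07], [0.6171, 0.1079, 0.07]]
  plainclip near top edge [[0.4838, -0.1714, 0.07], [0.5544, -0.1847, 0.07]]
  wall tops near/far [[0.5226, -0.0022, 0.086], [0.5816, -0.017, 0.086], [0.5407, 0.0646, 0.086], [0.6001, 0.0516, 0.086]]
  shaker top [[0.4549, 0.1825, 0.072]]
262 168 [0.5834 0.1205 0.1069]
262 172 [0.5833 0.1175 0.0918]
```

>>> apply_moves([
  [[0.4,0.13,-0.3,-6.7,-1],[0.4,0.13,-0.3,-6.7,-1],[0.4,0.13,-0.4,0,-1],[0.4,0.13,-0.4,0,-1],[0,0,0,0,-1],[0,0,0,0,-1],[0,0,0,0,-1],[0,0,0,0,-1]],
])

```text
clock: 0.77
eef_pos: [0.5637, 0.0206, 0.1933]
tool_rot: [0.785, 0.62, 0.0, 0.0]
ft_force: [-0.1, -0.8, 0.4]
grip_width: 0.0001
grasp_force: 0.0
```

```bash
python3 - <<'E'
from h import *
np.set_printoptions(precision=4,suppress=True)
o=get_obs();im,d=imaging.camera("wrist");c=imaging.get_calibration("wrist");np.savez("w.npz",im=im,d=d,p=o["eef_pos"],q=o["tool_rot"])
cv2.imwrite("pics/w.png",im);print(o["eef_pos"],o["tool_rot"],o["grip_width"],o["ft_force"],o["joint_pos"]);print(c)
E
```

```text
[0.5637 0.0206 0.1933] [0.7848 0.6197 0.0003 0.0003] 0.00014444837217876262 [-0.0663 -0.7508  0.372 ] [ 0.0365  0.3943  0.0759  1.2515 -0.0001  1.8414]
{'camera_matrix': array([[274.0807,   0.    , 253.6019],
       [  0.    , 274.0807, 188.774 ],
       [  0.    ,   0.    ,   1.    ]]), 'k1': -0.0675216667034039, 'hand_eye': array([[-0.0008, -0.9597, -0.2809,  0.0715],
       [ 1.    , -0.0006, -0.0007, -0.0007],
       [ 0.0005, -0.2809,  0.9597, -0.1252],
       [ 0.    ,  0.    ,  0.    ,  1.    ]])}
```

View pics/w.png

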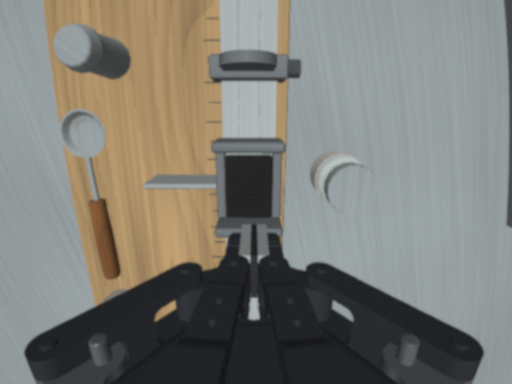

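The wrist view shows the rail running vertically: slider walls at v≈146 and 227, pad at (248,187), tabbed clip at (250,66). The yaw is right. Next I cast rays for the middle.

```bash
python3 - <<'E'
from h import *
np.set_printoptions(precision=4,suppress=True)
f=np.load("w.npz");c=dict(imaging.get_calibration("wrist"));T=np.eye(4);T[:3,:3]=Rotation.from_quat(f["q"]).as_matrix();T[:3,3]=f["p"]
M=T@c["hand_eye"];c["eye"]=M[:3,3];c["rotation"]=Rotation.from_matrix(M[:3,:3]).as_quat()
a=np.radians(-13.4);u=np.array([-np.sin(a),np.cos(a),0]);x=np.array([u[1],-u[0],0])
for n,p,z in(("walls",[(249,140),(249,235)],.086),("wall ends +",[(212,146),(285,146)],.086),("pad sides",[(225,190),(272,190)],.072),("clip near edge top",[(211,80),(287,79)],.07),("tab near top",[(222,68),(276,68)],.117),("rail edges",[(221,115),(278,115)],.046)):
    q=pts(c,p,z=z);print(n,q.tolist() and q.round(4).tolist(),"along/across rel TCP",((q-f["p"])@u).round(4),((q-f["p"])@x).round(4))
im,d=f["im"],f["d"];
for p in [(249,187),(249,143)]:print(pts(c,[p],[d[p[1],p[0]]]))
E
```

```text
walls [[0.57, 0.0666, 0.086], [0.5492, -0.0185, 0.086]] along/across rel TCP [ 0.0463 -0.0414] [-0.0046 -0.0051]
wall ends + [[0.5383, 0.0691, 0.086], [0.5984, 0.0547, 0.086]] along/across rel TCP [0.0413 0.0412] [-0.036   0.0259]
pad sides [[0.5364, 0.0252, 0.072], [0.5793, 0.015, 0.072]] along/across rel TCP [-0.0018 -0.0018] [-0.0276  0.0165]
clip near edge top [[0.5498, 0.1224, 0.07], [0.6132, 0.108, 0.07]] along/across rel TCP [0.0959 0.0966] [-0.0371  0.0279]
tab near top [[0.5649, 0.1221, 0.117], [0.601, 0.1135, 0.117]] along/across rel TCP [0.0991 0.099 ] [-0.0224  0.0147]
rail edges [[0.5477, 0.0923, 0.046], [0.6012, 0.0794, 0.046]] along/across rel TCP [0.066  0.0659] [-0.0322  0.0229]
[[0.559  0.0227 0.0715]]
[[0.5693 0.064  0.084 ]]
```

>>> apply_moves([
  [[-0.11,0.09,-0.6,0,-1],[0,0,-0.7,0,-1],[0,0,-0.6,0,-1],[0,0,-0.4,0,-1],[0,0,-0.1,0,-1],[0,0,0,0,-1],[0,0,0,0,-1]],
])

```text
clock: 1.4
eef_pos: [0.5603, 0.0243, 0.0977]
tool_rot: [0.785, 0.62, 0.001, 0.001]
ft_force: [0.5, -0.4, 1.3]
grip_width: -0.0005
grasp_force: 0.0
```

>>> apply_moves([
  [[0,0,-0.1,0,-1],[0,0,-0.1,0,-1],[0,0,-0.05,0,-1],[0,0,-0.03,0,-1],[0,0,0,0,-1]],
])

```text
clock: 1.82
eef_pos: [0.561, 0.0244, 0.0874]
tool_rot: [0.785, 0.62, 0.002, 0.001]
ft_force: [-2.1, 0.1, 11.2]
grip_width: -0.0003
grasp_force: 5.3
```

>>> apply_moves([
  [[0,0,-0.04,0,-1],[0,0,-0.03,0,-1],[0,0,-0.03,0,-1],[0,0,0,0,-1],[0,0,0,0,-1],[0,0,0,0,-1]],
])

```text
clock: 2.32
eef_pos: [0.5611, 0.0245, 0.0841]
tool_rot: [0.785, 0.62, 0.002, 0.001]
ft_force: [-3.0, -0.0, 12.4]
grip_width: -0.0001
grasp_force: 6.4
```

>>> apply_moves([
  [[0.01,0.04,0,0,-1],[0.023,0.097,0,0,-1],[0.023,0.097,0,0,-1],[0.023,0.097,0,0,-1],[0.023,0.097,0,0,-1],[0.023,0.097,0,0,-1],[0.023,0.097,0,0,-1],[0.02,0.07,0,0,-1]],
])

```text
clock: 2.98
eef_pos: [0.5678, 0.0525, 0.0842]
tool_rot: [0.785, 0.62, 0.002, 0.001]
ft_force: [-2.0, -1.2, 13.6]
grip_width: 0.0001
grasp_force: 6.4
```

```bash
python3 - <<'E'
from h import *
o=get_obs();print(o["eef_pos"],o["ft_force"])
im,d=imaging.camera("side");cv2.imwrite("pics/s1.png",cv2.resize(im[150:230,200:310],None,fx=6,fy=6,interpolation=2))
E
```

```text
[0.56779924 0.0525112  0.08420961] [-1.98793481 -1.22093294 13.58036231]
```

View pics/s1.png

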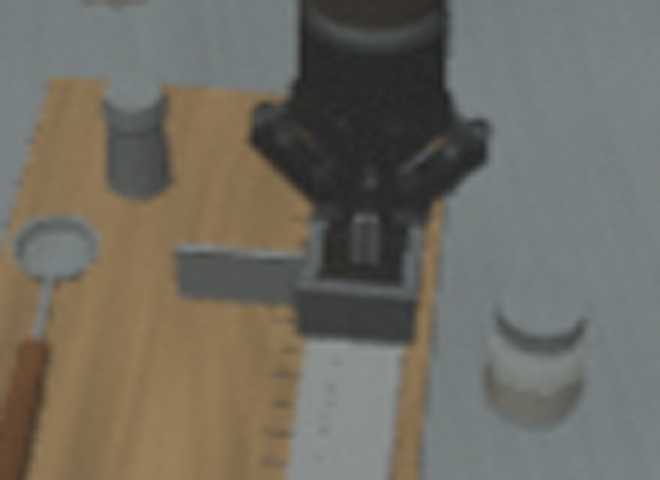

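The slider is following the finger. About 20 mm remain.

>>> apply_moves([
  [[0.02,0.08,0,0,-1],[0.02,0.09,0,0,-1],[0.02,0.09,0,0,-1],[0.02,0.08,0,0,-1],[0.01,0.05,0,0,-1],[0,0,0,0,-1]],
])

```text
clock: 3.53
eef_pos: [0.5717, 0.0686, 0.0844]
tool_rot: [0.785, 0.62, 0.002, 0.001]
ft_force: [-2.3, 1.2, 12.3]
grip_width: -0.0002
grasp_force: 6.3
```

>>> apply_moves([
  [[0.01,0.03,0,0,-1],[0.01,0.03,0,0,-1],[0.005,0.03,0,0,-1],[0.01,0.03,0,0,-1],[0,0,0,0,-1]],
])

```text
clock: 3.95
eef_pos: [0.5727, 0.0731, 0.0842]
tool_rot: [0.785, 0.62, 0.002, 0.001]
ft_force: [-2.6, 0.4, 13.3]
grip_width: -0.0001
grasp_force: 6.4
```

>>> apply_moves([
  [[0.005,0.025,0,0,-1],[0.005,0.025,0,0,-1],[0,0,0,0,-1]],
])

```text
clock: 4.2
eef_pos: [0.5732, 0.075, 0.0843]
tool_rot: [0.785, 0.62, 0.002, 0.001]
ft_force: [-3.2, 0.5, 12.7]
grip_width: -0.0001
grasp_force: 6.3
```

>>> apply_moves([
  [[0.005,0.025,0,0,-1],[0.005,0.025,0,0,-1],[0,0,0,0,-1]],
])

```text
clock: 4.45
eef_pos: [0.5734, 0.0756, 0.0841]
tool_rot: [0.785, 0.62, 0.001, 0.002]
ft_force: [-3.7, -3.2, 13.0]
grip_width: -0.0002
grasp_force: 6.4
```

Contact shows in y: the finger moved 0.6 mm of the 2 mm commanded, with 3 N of reaction. I'll hold a moment, then lift straight up.

>>> apply_moves([
  [[0.003,0.015,0,0,-1],[0,0,0,0,-1],[0,0,0,0,-1],[0,0,0,0,-1]],
])

```text
clock: 4.78
eef_pos: [0.5733, 0.0757, 0.0841]
tool_rot: [0.785, 0.619, 0.001, 0.002]
ft_force: [-4.2, -3.8, 11.9]
grip_width: 0.0004
grasp_force: 6.4
```

>>> apply_moves([
  [[0,0,0.05,0,-1],[0,0,0.05,0,-1],[0,0,0.1,0,-1],[0,0,0.3,0,-1],[0,0,0.8,0,-1],[0,0,0.8,0,-1],[0,0,0.6,0,-1],[0,0,0,0,-1]],
])

```text
clock: 5.45
eef_pos: [0.5757, 0.0776, 0.1957]
tool_rot: [0.785, 0.62, 0.005, 0.003]
ft_force: [1.1, 1.0, 0.7]
grip_width: 0.0001
grasp_force: 0.0
```

```bash
python3 - <<'E'
from h import *
o=get_obs();print(o["eef_pos"],o["ft_force"])
im,d=imaging.camera("wrist");cv2.imwrite("pics/w2.png",im)
E
```

```text
[0.57571632 0.07761116 0.19566274] [1.14354395 0.9647015  0.68458941]
```

View pics/w2.png

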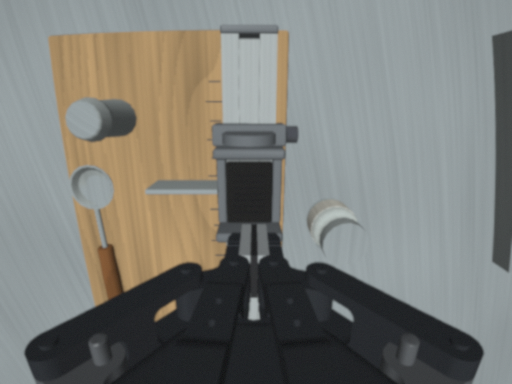

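The wrist view shows the slider wall (v≈152) right against the tabbed clip (v≈136), the pad free at (249,190), and the other things in place.

```bash
python3 -c "
from workcell import order
print(order.job_done())"
```

```text
the job is handed in; nothing more can be done
None
```

I pressed the pad, pushed the slider about 52 mm along the rail until the contact force showed it was against the tabbed stop, then lifted clear so the brake could lock, and handed the job in; the hand-in returned no verdict.

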